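Clamp a sleeve in the check nest and hold a bore probe in it

TASK

The flanged sleeve sits in the check nest for a bore reading: push the toggle clamp's handle all the way over and down so that the clamp locks on the sleeve's flange. Then take the slim probe (the one with the square black grip) from the rack, lower it upright into the sleeve's bore without touching the sleeve, until its tip is about 40 mm below the mouth, and finish still holding it there in the gripper, still and centred in the bore. Leave the thick plug in the rack, and the tin and the weight behind, where they are.

Things in the scene. Friction and masses are not known exactly. Their poses are not given: they have to be found in the camera images.
- nest: check nest, screwed to the table: grey base plate 175 x 110 x 15 mm, with four low pins round the sleeve's flange and the toggle clamp's bracket. Origin on the table, straight under the sleeve's axis; +x runs from the sleeve to the clamp, z up; the plate spans x -60 to +115 mm, y -55 to +55 mm. The handle's hinge lies along y at x +100, z +45 mm
- clamp_handle (a joint): handle angle: 0 = fully open (nearly upright, leaning 5 degrees away from the sleeve); grows as its end is pushed away from the sleeve and down in the nest's x-z plane; over centre at 1.15, stop at 1.3 (locked, nearly level, end 9 degrees up). A few N at the end move it; stays where left. It drives the hold-down arm, which stands raised on the handle's sleeve side when open
- handle_end (a point): end of the handle, on its centre line, 92 mm from its hinge; the outer 57 mm are a round black grip 12 to 16 mm thick. The outer 35 mm stand clear above the raised hold-down arm
- clamp_pad: rubber-tipped spring spindle, 8 mm thick, under the end of the hold-down arm; presses with about 4 N on the sleeve's flange, 35 mm from the sleeve's axis, when the clamp is locked. Origin in the arm's end, 22 mm from the rubber tip
- sleeve: loose aluminium sleeve in the nest: flange 84 mm diameter x 10 mm at the bottom, neck 44 mm diameter, 60 mm high in all, bore 26 mm diameter right through, 0.2 to 0.4 kg. Origin at the centre of its underside (15 mm above the table), z up along the bore
- bore_mouth (a point): centre of the upper mouth of the sleeve's bore, 75 mm above the table; within 100 mm of it nothing is higher except the open clamp. Below the bore, the nest's plate closes it 60 mm under the mouth
- rack: grey rack fixed to the table, 70 x 160 mm, flat top 95 mm above the table with two 22 mm holes at y -40 and +40 mm in its frame, open below at its front and back. Origin on the table under its middle, z up
- probe: slim probe, 70 to 120 g, 125 mm long, hanging upright in one of the two holes (which one varies): stem 10 mm diameter x 75 mm, then a collar 30 mm diameter x 8 mm that rests on the rack's top, then a square black grip 16 x 16 mm, 42 mm high (its sides along the probe's x and y). Origin in the middle of the tip at the bottom, z up along the stem; the grip spans z +83 to +125 mm
- probe_tip (a point): the probe's tip (bottom end of the stem, the same point as the probe's origin)
- plug: thick plug gauge in the other hole of the rack, to be left there: stem 18 mm diameter, the same collar, round steel knob 28 mm wide, 33 mm high above the collar. Origin on its axis 75 mm below the underside of the collar
- tin: bystander: white paint sample tin, 68 mm diameter, 72 mm high, standing behind; origin at the centre of its underside
- weight: bystander: grey metal weight with a knob on top, 42 mm diameter, 66 mm high, standing behind; origin at the centre of its underside

How it is judged:
On the way, in this order (a step that is already met when the one before it is completed fails the run):
1. the clamp is locked over centre with its pad pressing on the sleeve, the probe still in the rack (value of joint clamp_handle above 1.22 rad and contact force between clamp_pad and sleeve above 1.5 N and height (world z) of probe_tip below 0.03 m), for 0.2 s.
2. the probe is lifted clear out of the rack, upright, with the clamp still locked (height (world z) of probe_tip above 0.085 m and angle between probe's own z axis and vertical below 0.3 rad and value of joint clamp_handle above 1.22 rad), for 0.1 s.
At the end, for the whole second after the job is handed in: Clamp locked (handle past 1.22 rad) and pressing on the seated sleeve; the gripper holds the probe still, within 0.08 rad of upright, touching nothing else, its tip 28 to 52 mm below the bore mouth and within 4.5 mm of the bore axis; plug still in its place in the rack (value of joint clamp_handle above 1.22 rad and contact force between clamp_pad and sleeve above 1.5 N and horizontal distance between sleeve and nest below 0.004 m and angle between sleeve's own z axis and vertical below 0.03 rad and z of probe_tip in the frame of bore_mouth between -0.052 and -0.028 m and horizontal distance between probe_tip and bore_mouth below 0.0045 m and angle between probe's own z axis and vertical below 0.08 rad and contact force between probe and the fingers above 2 N and contact force between probe and sleeve below 0.2 N and contact force between probe and nest below 0.2 N and linear speed of probe below 0.01 m/s and distance of plug from where it was at the start of the episode below 0.015 m and angle between plug's own z axis and vertical below 0.15 rad); the arm keeps its last pose, push and grip.
It fails at once if the probe touches the sleeve or the nest (contact force between probe and sleeve above 0.5 N or contact force between probe and nest above 0.5 N).
It fails at once if the plug, the tin or the weight is disturbed (distance of any of plug, tin, weight from where it was at the start of the episode above 0.02 m).
It also fails if it takes over 58 s, if anything falls off the work surface, if the arm or the gripper's body presses on something with over 40 N, if the wrist force passes 120 N, or if a joint passes its speed limit or range.

ROBOT

A 6-joint arm with a two-finger parallel gripper is mounted at the origin on a cart in front of the work surface, level with it; the furniture and walls round the work are solid. World frame = base frame: x ahead of the robot, y to its left, z up, the work surface at z = 0. Lengths are in m, angles in rad, forces in N, time in s.
With the tool pointing down it reaches from about 0.3 to 0.85 m from the base axis. Payload 4.2 kg.
Tool frame: the origin (TCP) lies at the very end of the fingers, on their centre line; the grasp point (between the pads) lies 19 mm behind it (r.pinch_z is the distance from the TCP to the grasp point, in m); z points along the fingers, x is the direction in which the jaws open and shut, and the axes are right-handed (so a half turn about z gives the same grasp; the last joint's range is limited). The gripper opens to 91 mm and grips with 3 to 60 N. Pads are 32 mm wide; open, the fingers measure 118 mm over their backs; the gripper's body (76 mm by 178 mm) begins 60 mm behind the grasp point.
Start: joints at [1.186, 0.32, 1.565, -0, 1.257, -0.02], TCP at [0.205, 0.537, 0.214] pointing down, gripper open.
Joint ranges: [-3.11, 3.11], [-0.84, 2.01], [0.21, 2.61], [-1.34, 4.49], [0.05, 2.63], [-2.56, 2.56]. Speed limits (rad/s): [2.57, 2.57, 3.14, 3.14, 3.14, 3.14].

INTERFACE

Orientations are given as a rotation vector (axis times angle).
In Python, from bench import r, eyes gives the robot as it stands.
- The arm moves only by the tool send_rows, never from a script. Its argument "deltas" is a list of rows, each a list of 7 numbers: the shift along the world's x, y, z in mm, then the turn, a rotation vector about the world's x, y, z in rad, then the closure, from 0 (fully open) to 1 (shut). In form: [[x, y, z, wx, wy, wz, fingers], ...]. A call has exactly 10 rows; each row shifts and turns the commanded pose from where the row before left it; what a row does not reach is not made up. A row lasts 1/8 s, in which the tool goes at most 62.5 mm and 10.7 degrees, less where a joint would pass 70% of its speed; a pose out of reach is approached as far as the arm can. A call with a gripper value outside its range is refused whole. The fingers move at their own pace and stop on an object; "squeeze" is the grip in N (left out, the last holds). Time passes only in rows, so rows that do not move let the fingers close, or fill a call up. It gives the time, the measured TCP pose, the force and the opening at its end, in the units of the state.
- r.get_obs(): the state, without advancing time (a new reading comes with each control period).
- eyes.read_camera(name): name is "side" or "top"; returns a dict with "pixels" (420x560x3 uint8, red, green, blue), "z_map" (420x560 float32, m along the optical axis (not along the pixel's ray), 0 where there is no reading), "K" (3x3 intrinsics, pixels), "k1" (the pictures are not rectified: a ray, as slopes to the right and down, at radius r is drawn at 1 + k1 r^2 times it, then the intrinsics apply), "pose" (4x4, takes a point from camera to world coordinates). Camera axes: x right, y down, z forward; pixel columns grow to the right and rows downward; lengths in m; the calibration is good to about 2 mm. A picture is of the moment at which its call begins.
- r.hand_in(): hands the job in, once; it reports no verdict.
The state is a dict: "t": time; "joint_positions": joint angles; "joint_vel": joint speeds; "joint_efforts": joint torques, N m; "tcp_pos": TCP position; "tool_rot": TCP orientation; "force": force on the tool from outside, world axes, zero at the start; "ft_torque": the same for the moment, N m; "width": finger opening in m.
Only numpy, scipy, OpenCV 4.12 (cv2) and the standard library are available. Lean on these libraries where they do the work, as an engineer would, in place of code of your own. Each camera call takes 0.05 s, during which the arm holds its last target.

## Working session

There is one attempt and no reset: what is moved stays moved. The work goes in short steps, Python scripts to look and compute and a tool call to move; the robot and the scene stay as the last step left them, time stands still between calls to the robot, and variables do not carry over. Pictures are saved under pics/ and viewed, and the job is handed in when it is done.

Besides the shell and the picture viewer there is one more tool, called after "Request:" by a JSON object that holds its "name" and its "arguments", one argument or row to a line. send_rows: Moves the arm, as the interface text tells. Its arguments: {"type":"object","properties":{"deltas":{"type":"array"},"squeeze":{"type":"number"}},"required":["deltas"]}

```bash
ls; mkdir -p pics
python3 - <<'E'
from bench import r, eyes
import cv2,numpy as np
o=r.get_obs(); print({k:np.round(v,3) for k,v in o.items()}, r.pinch_z)
for n in ("side","top"):
    d=eyes.read_camera(n); cv2.imwrite(f"pics/{n}0.png",d["pixels"][:,:,::-1]); print(n,d["K"],d["k1"],d["pose"].round(4))
    np.savez(f"{n}0.npz",**d)
E
```

```text
pics
{'t': np.float64(0.0), 'joint_positions': array([ 1.186,  0.32 ,  1.566,  0.   ,  1.257, -0.02 ]), 'joint_vel': array([ 0.   ,  0.   , -0.001, -0.   , -0.   ,  0.001]), 'joint_efforts': array([-2.0000e-03, -4.1245e+01, -2.3198e+01,  7.2000e-02,  4.6000e-02,
       -0.0000e+00]), 'tcp_pos': array([0.205, 0.537, 0.213]), 'tool_rot': array([ 2.587e+00,  1.781e+00, -2.000e-03]), 'force': array([-0.5  ,  0.564,  0.859]), 'ft_torque': array([ 0.031,  0.002, -0.029]), 'width': np.float64(0.091)} 0.0188
side [[513.01236534   0.         282.36198756]
 [  0.         513.01236534 210.20847636]
 [  0.           0.           1.        ]] -0.06364944204842 [[-0.9996 -0.0258  0.0152  0.498 ]
 [-0.026   0.4966 -0.8676  1.0763]
 [ 0.0148 -0.8676 -0.4971  0.6356]
 [ 0.      0.      0.      1.    ]]
top [[486.21938665   0.         281.41993066]
 [  0.         486.21938665 213.37941928]
 [  0.           0.           1.        ]] -0.1261828103795275 [[-0.0343 -0.97    0.2405  0.333 ]
 [-0.9994  0.0339 -0.0058  0.1751]
 [-0.0026 -0.2405 -0.9706  0.9684]
 [ 0.      0.      0.      1.    ]]
```

View pics/side0.png

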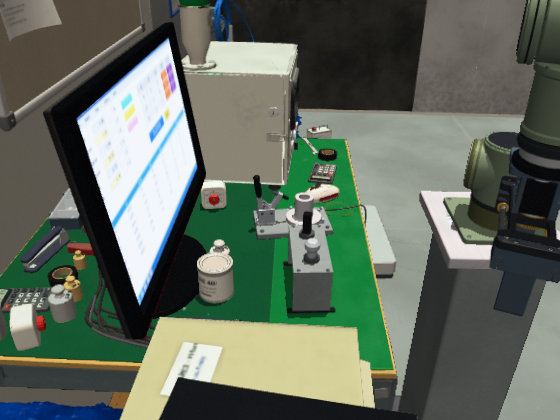

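View pics/top0.png

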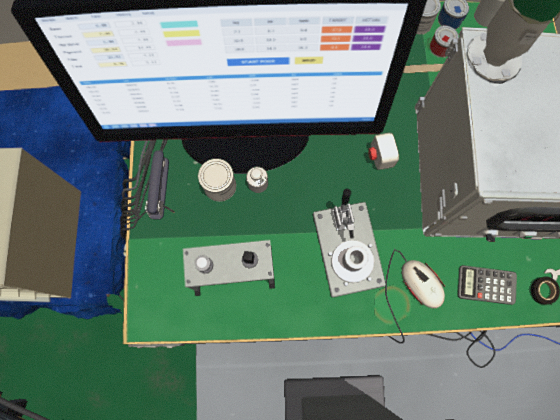

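The side view shows the nest at about (300,215) and the rack at (310,265), with the probe's black grip at (307,222) and the plug at (312,245). In the top view the nest is at (350,250), the handle end at (346,195), the bore at (353,259), the plug at (203,263) and the probe at (249,258). Next I'll measure.

```bash
cat > h.py <<'E'
import numpy as np,cv2
def rays(d,uv):
    uv=np.atleast_2d(uv).astype(float); K=d["K"];k=float(d["k1"])
    n=cv2.undistortPoints(uv.reshape(-1,1,2),K,np.array([k,0,0,0.]),).reshape(-1,2)
    return np.c_[n,np.ones(len(n))]
def plane(d,uv,z):
    P=d["pose"];w=rays(d,uv)@P[:3,:3].T;o=P[:3,3]
    return o+w*((z-o[2])/w[:,2])[:,None]
def cloud(d):
    h,w=d["z_map"].shape;v,u=np.mgrid[:h,:w]
    c=rays(d,np.c_[u.ravel(),v.ravel()])*d["z_map"].reshape(-1,1)
    return (c@d["pose"][:3,:3].T+d["pose"][:3,3]).reshape(h,w,3)
def proj(d,p):
    P=np.linalg.inv(d["pose"]);c=np.atleast_2d(p)@P[:3,:3].T+P[:3,3]
    n=c[:,:2]/c[:,2:];r2=(n**2).sum(1,keepdims=True);n=n*(1+float(d["k1"])*r2)
    return n*d["K"][0,0]+d["K"][:2,2]
E
python3 - <<'E'
from h import *
for n,(x0,x1,y0,y1) in (("side",(230,350,165,325)),("top",(170,400,180,310))):
    d=np.load(n+"0.npz");im=d["pixels"][y0:y1,x0:x1,::-1]
    s=3 if n=="top" else 3.7
    cv2.imwrite(f"pics/{n}0z.png",cv2.resize(im,None,fx=s,fy=s,interpolation=cv2.INTER_CUBIC))
d=np.load("top0.npz");C=cloud(d)
for (u,v) in [(203,263),(249,258),(353,259),(346,195),(215,250),(330,275),(216,175),(257,175),(383,150),(330,220),(220,60),(480,190),(480,100),(425,290),(300,120)]: print((u,v),C[v,u].round(3))
E
```

```text
(203, 263) [0.456 0.309 0.135]
(249, 258) [0.46  0.228 0.146]
(353, 259) [0.471 0.031 0.017]
(346, 195) [0.57  0.053 0.133]
(215, 250) [0.484 0.293 0.098]
(330, 275) [0.441 0.079 0.019]
(216, 175) [0.636 0.294 0.072]
(257, 175) [0.634 0.215 0.069]
(383, 150) [ 0.682 -0.038  0.059]
(330, 220) [0.552 0.072 0.017]
(220, 60) [0.747 0.258 0.303]
(480, 190) [ 0.518 -0.111  0.321]
(480, 100) [ 0.658 -0.133  0.321]
(425, 290) [ 0.403 -0.104  0.029]
(300, 120) [0.721 0.129 0.128]
```

View pics/side0z.png

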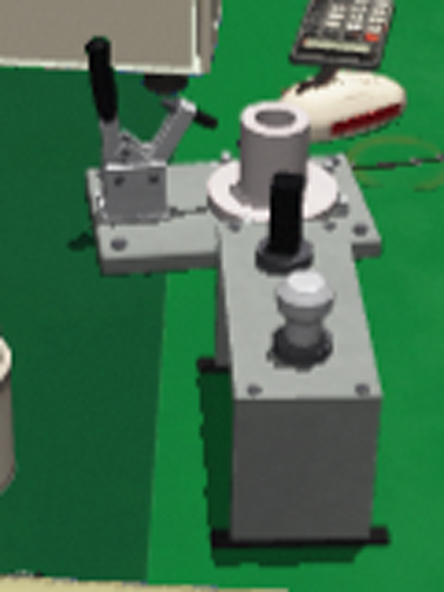

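View pics/top0z.png

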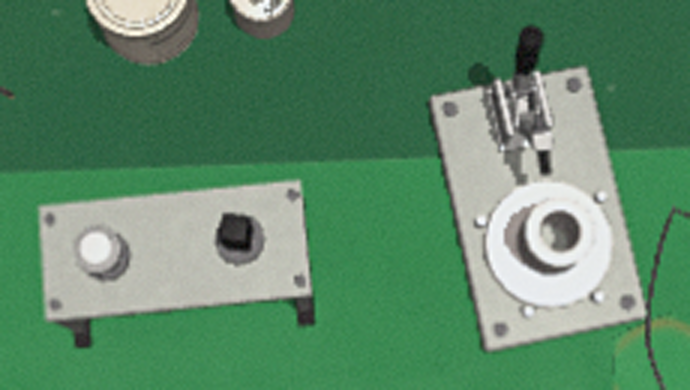

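Run:
```python
from h import *
for n in("top","side"):
    d=np.load(n+"0.npz");C=cloud(d);X,Y,Z=C[...,0],C[...,1],C[...,2]
    v=d["z_map"]>0
    print(n)
    # neck top annulus
    m=v&(abs(Z-.075)<.005)&(np.hypot(X-.467,Y-.031)<.04)
    c=cv2.findContours(m.astype(np.uint8),0,1)[0];c=max(c,key=cv2.contourArea).reshape(-1,2)
    p=plane(d,c,.075)[:,:2]; e=cv2.minEnclosingCircle(p.astype(np.float32)); print("neck top",m.sum(),C[m].mean(0).round(4),e,)
    # grip
    m=v&(Z>.108)&(Z<.2)&(np.hypot(X-.46,Y-.228)<.03); print("grip top z",np.percentile(Z[m],[5,50,95,99]).round(4))
    mt=v&(abs(Z-.145)<.004)&(np.hypot(X-.46,Y-.228)<.03)
    px=np.argwhere(mt)[:,::-1]
    if len(px)>5:
        p=plane(d,px,.145); print("grip top",len(px),p.mean(0).round(4),cv2.minAreaRect(p[:,:2].astype(np.float32)*1000))
    m=v&(abs(Z-.103)<.003)&(np.hypot(X-.46,Y-.228)<.025);p=C[m];print("collar",len(p),p.mean(0).round(4),p.min(0).round(4),p.max(0).round(4))
    # plate
    if n=="top":
        for nm,zz,cx,cy,R in(("plate",.015,.51,.04,.13),("rack",.095,.46,.27,.12)):
            m=v&(abs(Z-zz)<.008)&(np.hypot(X-cx,Y-cy)<R)
            m=cv2.morphologyEx(m.astype(np.uint8),cv2.MORPH_CLOSE,np.ones((15,15)))
            m=cv2.morphologyEx(m,cv2.MORPH_OPEN,np.ones((5,5)))
            c=max(cv2.findContours(m,0,1)[0],key=cv2.contourArea).reshape(-1,2)
            p=plane(d,c,zz)[:,:2]*1000;print(nm,cv2.minAreaRect(p.astype(np.float32)))
    # handle black
    hsv=d["pixels"].max(2)
    m=v&(hsv<60)&(np.hypot(X-.57,Y-.05)<.05)&(Z>.06)&(Z<.2);q=C[m]; 
    q=q[np.argsort(q[:,2])];print("handle",len(q));print(q[::max(1,len(q)//12)].round(3))
    for nm,cx,cy in(("monitor",.73,.2),):
        m=v&(X<.8)&(X>.5)&(Z>.1)&(Y>-.05)&(Y<.4)&(np.hypot(X-.57,Y-.05)>.05); q=C[m]; 
        for lo in np.arange(.1,.6,.05):
            s=q[(q[:,2]>lo)&(q[:,2]<lo+.05)]
            if len(s)>20: print("obst z",lo.round(2),len(s),np.percentile(s,1,0).round(3),np.percentile(s,99,0).round(3))
```

```text
top
neck top 293 [0.4671 0.0346 0.0753] ((0.4656159579753876, 0.03354605287313461), 0.02199583500623703)
grip top z [0.116  0.1448 0.1473 0.1481]
grip top 89 [0.4643 0.2305 0.145 ] ((464.8715515136719, 230.6938018798828), (15.498711585998535, 15.563109397888184), 88.10810089111328)
collar 91 [0.4598 0.2289 0.1029] [0.4504 0.2165 0.1003] [0.4777 0.2455 0.1057]
plate ((494.78314208984375, 13.830345153808594), (178.9000244140625, 169.1565704345703), 9.164779663085938)
rack ((459.636474609375, 270.223388671875), (71.27645874023438, 159.62118530273438), 3.9483449459075928)
handle 110
[[0.558 0.045 0.061]
 [0.565 0.051 0.097]
 [0.567 0.055 0.103]
 [0.567 0.047 0.109]
 [0.57  0.056 0.114]
 [0.568 0.052 0.119]
 [0.568 0.052 0.125]
 [0.572 0.058 0.132]
 [0.574 0.059 0.133]
 [0.571 0.055 0.134]
 [0.578 0.053 0.135]
 [0.574 0.048 0.136]
 [0.572 0.054 0.138]]
obst z 0.1 4596 [ 0.703 -0.025  0.101] [0.726 0.396 0.149]
obst z 0.15 3873 [ 0.711 -0.027  0.151] [0.733 0.395 0.2  ]
obst z 0.2 4544 [ 0.719 -0.026  0.201] [0.74  0.395 0.249]
obst z 0.25 5342 [ 0.726 -0.026  0.251] [0.747 0.396 0.299]
ob
[... 538 characters left out ...]
8]
handle 142
[[0.558 0.058 0.062]
 [0.576 0.056 0.089]
 [0.565 0.05  0.091]
 [0.567 0.057 0.097]
 [0.573 0.059 0.1  ]
 [0.571 0.06  0.106]
 [0.578 0.057 0.109]
 [0.569 0.056 0.114]
 [0.573 0.058 0.118]
 [0.573 0.057 0.122]
 [0.577 0.062 0.127]
 [0.581 0.047 0.132]
 [0.58  0.062 0.134]]
obst z 0.1 2336 [ 0.704 -0.017  0.101] [0.726 0.397 0.149]
obst z 0.15 1865 [ 0.713 -0.02   0.151] [0.733 0.398 0.199]
obst z 0.2 2008 [ 0.72 -0.02  0.2 ] [0.74  0.396 0.249]
obst z 0.25 2147 [ 0.727 -0.02   0.251] [0.747 0.398 0.3  ]
obst z 0.3 2371 [ 0.734 -0.019  0.301] [0.754 0.398 0.35 ]
obst z 0.35 2568 [ 0.74  -0.021  0.35 ] [0.761 0.398 0.4  ]
obst z 0.4 2709 [ 0.748 -0.021  0.401] [0.78  0.398 0.449]
```

Run:
```python
from h import *
d=np.load("top0.npz");C=cloud(d)
hsv=cv2.cvtColor(d["pixels"],cv2.COLOR_RGB2HSV)
g=(hsv[...,1]<70).astype(np.uint8)
w=np.zeros_like(g);w[195:302,308:390]=1
m=cv2.morphologyEx(g*w,cv2.MORPH_OPEN,np.ones((3,3)))
c=max(cv2.findContours(m,0,1)[0],key=cv2.contourArea).reshape(-1,2)
p=plane(d,c,.015)[:,:2]*1000;print(cv2.minAreaRect(p.astype(np.float32)))
b=cv2.boxPoints(cv2.minAreaRect(c.astype(np.float32)));print(b)
# individual corners of the plate by approxPoly
for e in(4,6,8):
  a=cv2.approxPolyDP(cv2.convexHull(c),e,True).reshape(-1,2);print(plane(d,a,.015)[:,:2].round(4).tolist())
# predicted features at yaw
for yaw in(9,10.5,12):
  t=np.radians(yaw);ex=np.array([np.cos(t),np.sin(t)]);o=np.array([.4656,.0335])
  he=np.r_[o+ex*.108,.1367];print(yaw,he,[proj(np.load(n+"0.npz"),he).round(1) for n in("top","side")])
# box edges
X,Y,Z=C[...,0],C[...,1],C[...,2]
m=(Z>.1)&(Y<0)&(Y>-.4)&(X>.35)&(X<.7);q=C[m];print(q.min(0),q.max(0)); 
for x in np.arange(.4,.7,.04):
  s=q[abs(q[:,0]-x)<.02]; 
  if len(s): print(x.round(2),"ymax",np.percentile(s[:,1],99).round(3))
# grip top blow-up
cv2.imwrite("pics/grip0.png",cv2.resize(d["pixels"][240:275,232:267,::-1],None,fx=14,fy=14,interpolation=cv2.INTER_CUBIC))
```

```text
((495.3993835449219, 37.732452392578125), (179.2748260498047, 113.61616516113281), 9.771601676940918)
[[311.4362  210.71904]
 [367.36545 198.00783]
 [387.16898 285.14337]
 [331.23972 297.8546 ]]
[[0.5872, -0.0017], [0.4172, -0.0309], [0.4002, 0.0786], [0.5699, 0.1055]]
[[0.5872, -0.0017], [0.4172, -0.0309], [0.4002, 0.0786], [0.5699, 0.1055]]
[[0.5872, -0.0017], [0.4172, -0.0309], [0.4002, 0.0786], [0.5699, 0.1055]]
9 [0.57227034 0.05039492 0.1367    ] [array([[347.8, 193.1]]), array([[257.6, 174.9]])]
10.5 [0.57179153 0.05318144 0.1367    ] [array([[346.3, 193.4]]), array([[257.8, 175.4]])]
12 [0.57123994 0.05595446 0.1367    ] [array([[344.8, 193.7]]), array([[257.9, 176. ]])]
[ 0.48269118 -0.35507202  0.10002626] [ 0.69999619 -0.09995595  0.50996259]
0.48 ymax -0.176
0.52 ymax -0.103
0.56 ymax -0.104
0.6 ymax -0.111
0.64 ymax -0.113
0.68 ymax -0.116
```

View pics/grip0.png

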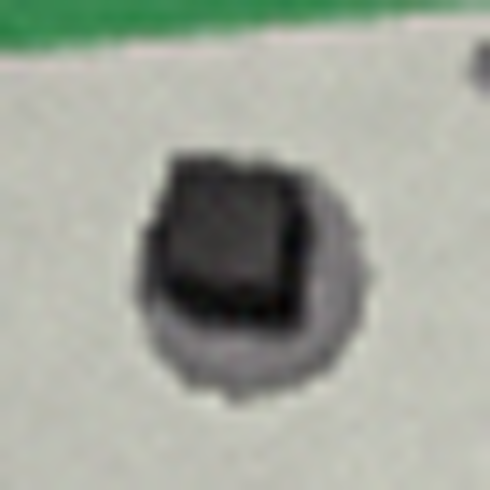

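The grip's yaw is roughly world-aligned, and the collar and grip are at about (0.4640, 0.2305). The nest's origin is at about (0.467, 0.0335) with a yaw of 9.8°. I'll start by moving to the sleeve side of the handle, with the fingers shut and the jaws along the nest's y.

Request:
{"name": "send_rows", "arguments": {
  "deltas": [
    [25,-40,0,0,0,0.05,1],
    [25,-40,0,0,0,0.05,1],
    [25,-40,0,0,0,0.05,1],
    [25,-40,0,0,0,0.05,1],
    [25,-40,0,0,0,0.05,1],
    [25,-40,0,0,0,0.05,1],
    [25,-40,0,0,0,0.05,1],
    [25,-40,0,0,0,0.05,1],
    [25,-40,0,0,0,0.05,1],
    [25,-40,0,0,0,0.05,1]
  ],
  "squeeze": 20
}}

```text
t: 1.35
tcp_pos: [0.4556, 0.1357, 0.2137]
tool_rot: [-2.064, -2.368, 0.0]
force: [0.4, 0.9, -0.3]
width: 0.0006
```

Request:
{"name": "send_rows", "arguments": {
  "deltas": [
    [20,-31,0,0,0,0.017,1],
    [20,-31,0,0,0,0.017,1],
    [21,-32,0,0,0,0,1],
    [0,0,-19,0,0,0,1],
    [0,0,-19,0,0,0,1],
    [0,0,-19,0,0,0,1],
    [0,0,-19,0,0,0,1],
    [0,0,-19,0,0,0,1],
    [0,0,0,0,0,0,1],
    [0,0,0,0,0,0,1]
  ]
}}

```text
t: 2.6
tcp_pos: [0.5165, 0.0432, 0.1195]
tool_rot: [2.025, 2.401, 0.001]
force: [0.1, -0.1, 0.8]
width: 0.0003
```

```bash
cat > snap.py <<'E'
import sys
from bench import r, eyes
from h import *
t=sys.argv[1]
x=[("side",(230,350,130,250)),("top",(300,400,170,290))]
ims=[]
for n,(x0,x1,y0,y1) in x:
    d=eyes.read_camera(n);np.savez(f"{n}{t}.npz",**d)
    ims.append(cv2.resize(d["pixels"][y0:y1,x0:x1,::-1],(400,int(400*(y1-y0)/(x1-x0))),interpolation=cv2.INTER_CUBIC))
h=max(i.shape[0] for i in ims)
cv2.imwrite(f"pics/s{t}.png",np.hstack([cv2.copyMakeBorder(i,0,h-i.shape[0],0,0,0) for i in ims]))
o=r.get_obs();print(o["t"],o["tcp_pos"].round(4),o["tool_rot"].round(3),o["force"].round(2),o["width"],o["joint_positions"].round(2))
E
python3 snap.py 1
```

```text
2.7 [0.5167 0.0432 0.1198] [2.025e+00 2.400e+00 2.000e-03] [ 0.23 -0.39  0.56] 0.0006033358147265989 [ 0.06  0.31  1.83  0.    0.99 -1.68]
```

View pics/s1.png

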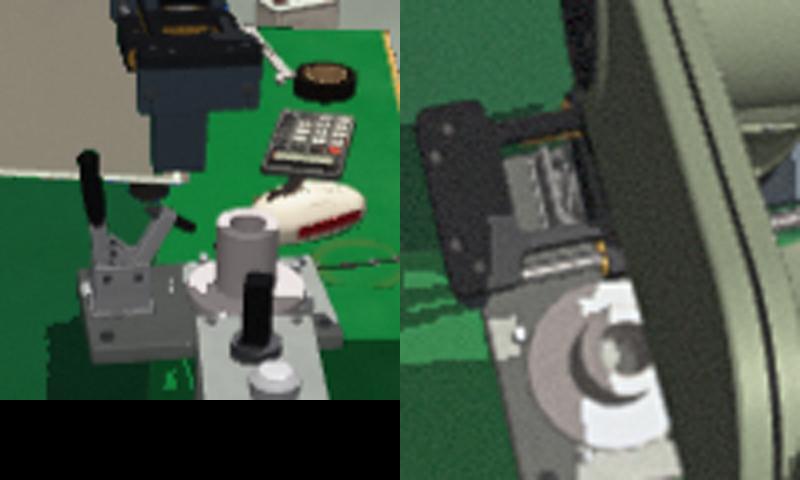

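The side view shows the fingertip at about (180,170) in the crop, level with the upper handle at (90,155). It is clear of the raised arm. Now I'll push along the arc.

Request:
{"name": "send_rows", "arguments": {
  "deltas": [
    [10,1.5,-1,0,0,0,1],
    [10,1.5,-1,0,0,0,1],
    [10,1.5,-1,0,0,0,1],
    [8.5,1.5,-1.5,0,0,0,1],
    [6.3,1.1,-0.6,0,0,0,1],
    [6,1,-1.2,0,0,0,1],
    [5.6,1,-1.8,0,0,0,1],
    [5.7,1,-2.2,0,0,0,1],
    [5.3,1,-2.8,0,0,0,1],
    [5,1,-3.3,0,0,0,1]
  ]
}}

```text
t: 3.95
tcp_pos: [0.589, 0.0552, 0.1024]
tool_rot: [2.025, 2.401, -0.0]
force: [-2.0, -2.0, 1.2]
width: 0.0002
```

```bash
python3 snap.py 2
```

```text
4.05 [0.5893 0.0554 0.1021] [2.026e+00 2.401e+00 1.000e-03] [-0.74 -0.37  0.29] 0.0007847541913189788 [ 0.07  0.43  1.69  0.    1.02 -1.67]
```

View pics/s2.png

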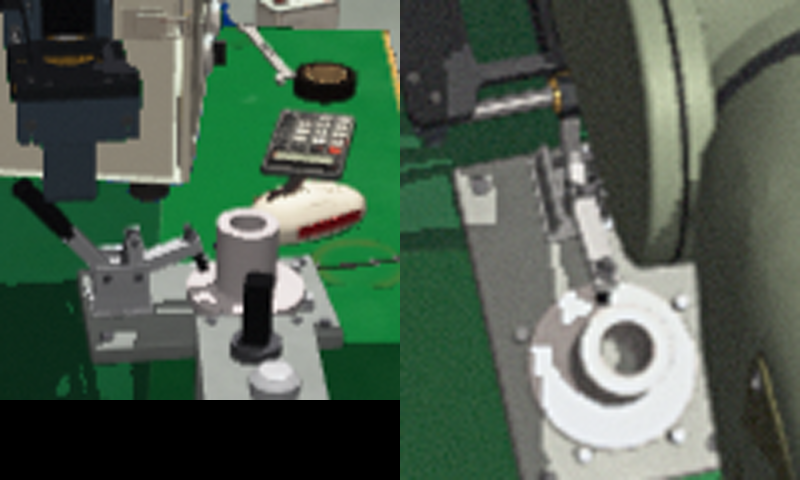

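The handle is now tilted about 40°, with the fingertip on the grip at crop (70,190) and the hold-down arm coming down. I'll continue.

Request:
{"name": "send_rows", "arguments": {
  "deltas": [
    [4,0.7,-2.7,0,0,0,1],
    [4.4,0.8,-4.1,0,0,0,1],
    [4.2,0.7,-4.4,0,0,0,1],
    [3.7,0.6,-4.7,0,0,0,1],
    [3.4,0.6,-4.9,0,0,0,1],
    [2.9,0.5,-5.6,0,0,0,1],
    [2.4,0.4,-5.8,0,0,0,1],
    [1.2,0.2,-3.9,0,0,0,1],
    [1,0.2,-3,0,0,0,1],
    [0,0,0,0,0,0,1]
  ]
}}

```text
t: 5.3
tcp_pos: [0.6157, 0.0601, 0.0632]
tool_rot: [-2.026, -2.401, -0.0]
force: [1.2, -0.5, 0.4]
width: 0.0003
```

```bash
python3 snap.py 3
```

```text
5.4 [0.6155 0.0601 0.0633] [-2.025 -2.401  0.   ] [0.52 0.05 0.37] 0.000591014235841175 [ 0.08  0.51  1.66  0.    0.97 -1.66]
```

View pics/s3.png

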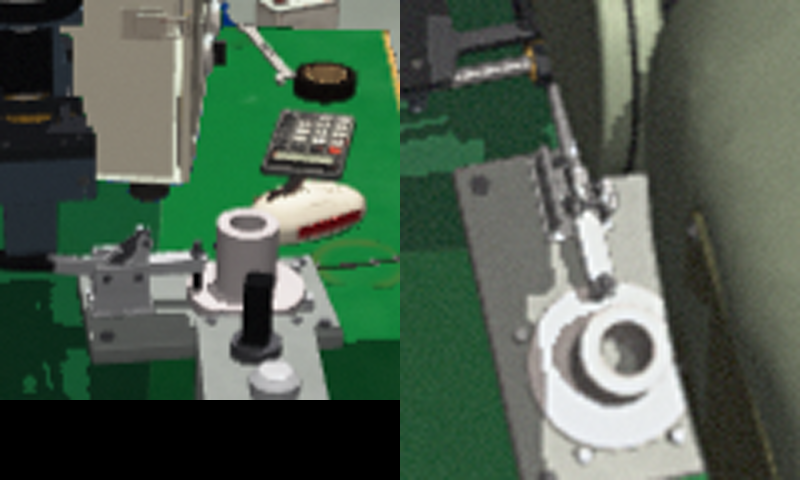

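The handle is nearly level and the pad is on the flange at (198,285), but the force doesn't show the stop yet. I'll press gently.

Request:
{"name": "send_rows", "arguments": {
  "deltas": [
    [0,0,-1.5,0,0,0,1],
    [0,0,-1.5,0,0,0,1],
    [0,0,-1,0,0,0,1],
    [0,0,0,0,0,0,1],
    [0,0,0,0,0,0,1],
    [0,0,0,0,0,0,1],
    [0,0,0,0,0,0,1],
    [0,0,0,0,0,0,1],
    [0,0,0,0,0,0,1],
    [0,0,0,0,0,0,1]
  ]
}}

```text
t: 6.65
tcp_pos: [0.616, 0.0602, 0.0615]
tool_rot: [2.025, 2.401, 0.002]
force: [-2.8, 0.2, 10.8]
width: 0.0002
```

Resistance reached 11 N, so the handle is at its stop. Before moving on I'll measure the grip's yaw from the first top picture.

Run:
```python
from h import *
d=np.load("top0.npz");g=cv2.cvtColor(d["pixels"],cv2.COLOR_RGB2GRAY)[240:275,232:267]
print(g[8:26,8:26])
G=cv2.resize(g,None,fx=8,fy=8,interpolation=cv2.INTER_CUBIC)
for th in(45,60,75,90):
    m=(G<th).astype(np.uint8);c=max(cv2.findContours(m,0,1)[0],key=cv2.contourArea).reshape(-1,2)
    a=cv2.approxPolyDP(cv2.convexHull(c),10,True).reshape(-1,2)
    uv=(a+.5)/8-.5+[232,240]
    print(th,uv.round(1).tolist());print(plane(d,uv,.145)[:,:2].round(4).tolist())
print(proj(d,[[.464,.2305,.145],[.464,.2305,.103]]))
```

```text
[[186 188 189 187 191 191 189 189 185 187 189 192 191 188 188 189 186 186]
 [190 187 189 186 188 190 195 193 189 191 191 191 189 190 191 188 188 188]
 [189 186 187 193 178 178 176 179 179 191 184 188 197 190 193 193 187 190]
 [187 187 194 188 105  79  79  77 111 136 126 143 178 185 188 192 188 191]
 [186 192 193 184  65  40  45  49  45  59  49  56  74 105 145 184 193 191]
 [189 188 194 147  51  45  49  46  50  50  47  46  30  67 118 150 188 196]
 [190 194 191  95  44  48  55  48  56  61  53  58  35  55 111 121 149 199]
 [188 194 179  71  42  48  51  59  53  59  64  62  35  26  93 119 122 181]
 [194 193 100  32  49  53  56  56  59  58  61  62  24  24  77 120 119 141]
 [195 191  87  34  55  59  55  54  58  63  66  65  14  24  81 122 121 147]
 [195 172  83  39  51  55  59  57  64  65  67  61  20  36 100 120 120 130]
 [193 167  78  42  36  37  50  53  59  68  65  52  19  42 106 118 115 120]
 [190 153  74  49  17  20  21  34  35  27  35  36  20  47 128 124 116 112]
 [193 158  89  86  43  21  22  14  18  22  20  19   8  50 126 120 117 111]
 [188 191 125 118  88  52  30  31  18  23  10  18 
[... 306 characters left out ...]
5.9, 262.3], [243.2, 260.1]]
[[0.4712, 0.2359], [0.4688, 0.222], [0.4522, 0.2228], [0.4532, 0.2336], [0.4572, 0.2383]]
60 [[244.4, 251.4], [252.7, 252.7], [252.6, 262.9], [246.1, 262.7], [242.3, 259.9]]
[[0.4721, 0.2359], [0.4694, 0.2218], [0.4518, 0.2224], [0.4526, 0.2334], [0.4575, 0.2398]]
75 [[244.3, 251.2], [252.9, 252.6], [252.8, 263.1], [246.1, 262.9], [242.2, 260.7]]
[[0.4725, 0.2361], [0.4696, 0.2213], [0.4515, 0.2219], [0.4521, 0.2334], [0.4562, 0.24]]
90 [[244.2, 251.1], [253.1, 252.3], [252.8, 263.3], [246.1, 263.2], [242.1, 261.1]]
[[0.4727, 0.2363], [0.4701, 0.2211], [0.4511, 0.2219], [0.4517, 0.2335], [0.4556, 0.2402]]
[[247.65271916 255.99115562]
 [249.29672432 259.62148969]]
```

The grip's yaw is about −10° and its centre about (0.464, 0.230). I'll retract straight up and move above the probe with the jaws along the grip's y, at a world yaw of 80°, partly open.

Request:
{"name": "send_rows", "arguments": {
  "deltas": [
    [0,0,30,0,0,0,1],
    [0,0,40,0,0,0,1],
    [0,0,40,0,0,0,1],
    [0,0,40,0,0,0,1],
    [-25,28,0,0,0,-0.0575,0.45],
    [-25,28,0,0,0,-0.0575,0.45],
    [-25,28,0,0,0,-0.0575,0.45],
    [-25,28,0,0,0,-0.0575,0.45],
    [-25,28,0,0,0,-0.0575,0.45],
    [-25,28,0,0,0,-0.0575,0.45]
  ]
}}

```text
t: 7.9
tcp_pos: [0.4647, 0.2287, 0.2094]
tool_rot: [-2.41, -2.015, -0.0]
force: [-0.1, -0.6, 0.9]
width: 0.0501
```

```bash
python3 snap.py 4
```

```text
8.0 [0.4634 0.2299 0.2095] [-2.404e+00 -2.020e+00  1.000e-03] [ 0.26 -0.58 -0.07] 0.04996174186087861 [ 0.44  0.23  1.7   0.    1.21 -0.96]
```

View pics/s4.png

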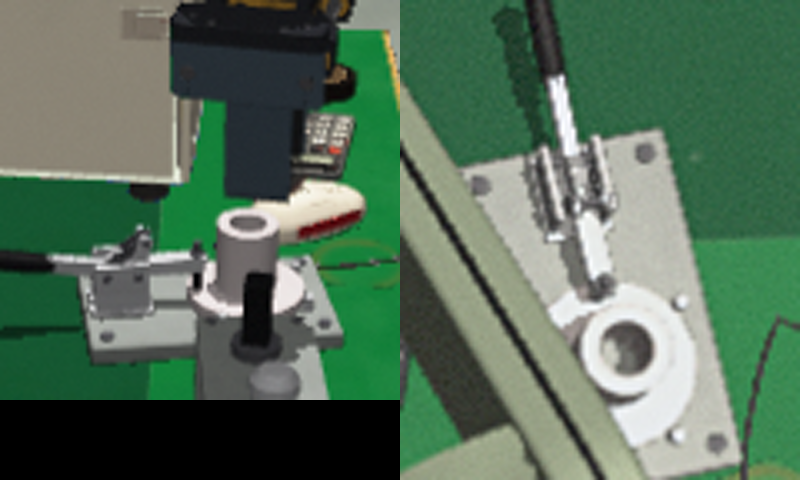

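The clamp is over with its handle near level, running left out of the side crop at (0,262), and the pad is on the flange. I'll measure the handle angle and refine the bore centre.

Run:
```python
from h import *
o=np.array([.467,.0335]);t=np.radians(9.8);ex=np.array([np.cos(t),np.sin(t)]);ey=np.array([-ex[1],ex[0]])
for n in("top","side"):
    d=np.load(n+"4.npz");C=cloud(d);q=C.reshape(-1,3);dark=d["pixels"].max(2).ravel()<60
    nx=(q[:,:2]-o)@ex;ny=(q[:,:2]-o)@ey
    m=dark&(nx>.12)&(nx<.2)&(abs(ny)<.02)&(q[:,2]>.025)&(q[:,2]<.1)
    print(n,m.sum(),"nx range",nx[m].min(),nx[m].max(),"ny",ny[m].mean())
    for a in np.arange(.13,.2,.012):
        s=m&(abs(nx-a)<.006)
        if s.sum(): print(a.round(3),np.percentile(q[s,2],[10,50,90]).round(4))
for tag in("0","4"):
    d=np.load(f"side{tag}.npz");C=cloud(d);Z=C[...,2]
    m=(abs(Z-.075)<.004)&(np.hypot(C[...,0]-.467,C[...,1]-.035)<.03)
    print(tag,C[m].mean(0).round(4),C[m].min(0).round(4),C[m].max(0).round(4))
d=np.load("side0.npz");g=cv2.cvtColor(d["pixels"],cv2.COLOR_RGB2GRAY)[185:215,285:325]
cv2.imwrite("pics/mouth.png",cv2.resize(np.hstack([g,cv2.cvtColor(np.load("top0.npz")["pixels"],cv2.COLOR_RGB2GRAY)[242:272,335:375]]),None,fx=10,fy=10,interpolation=cv2.INTER_CUBIC))
```

```text
top 123 nx range 0.1406974119425265 0.18874261081830918 ny 0.0005737675603508689
0.142 [0.0539 0.0577 0.0606]
0.154 [0.0548 0.0597 0.0627]
0.166 [0.0581 0.0609 0.0633]
0.178 [0.0603 0.0631 0.066 ]
0.19 [0.0607 0.0636 0.0662]
side 139 nx range 0.1369172300616528 0.18905665510404812 ny 0.0037449014401009137
0.142 [0.0506 0.0552 0.0588]
0.154 [0.0519 0.0575 0.0619]
0.166 [0.052  0.0598 0.0634]
0.178 [0.0558 0.0611 0.0646]
0.19 [0.0568 0.0617 0.0657]
0 [0.4667 0.0369 0.0752] [0.446  0.0125 0.071 ] [0.4877 0.0588 0.0783]
4 [0.4669 0.0379 0.0751] [0.4459 0.0133 0.071 ] [0.4877 0.0586 0.0785]
```

View pics/mouth.png

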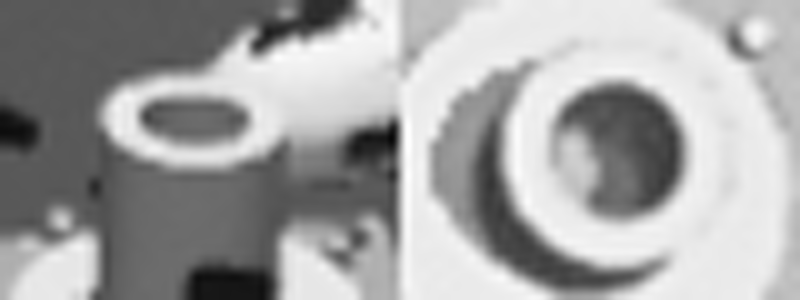

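The handle slopes up about 8°, so it is locked. Next is the mouth centre from the inner rim in both views: the ellipse at (193,119) in the side crop and (618,150) in the top crop.

```bash
cat > mouth.py <<'E'
from h import *
def mouth(tags):
    for n,(x0,x1,y0,y1),seed in(("side",(285,325,185,215),(193,119)),("top",(335,375,242,272),(218,150))):
        for tag in tags:
            d=np.load(f"{n}{tag}.npz");g=cv2.cvtColor(d["pixels"],cv2.COLOR_RGB2GRAY)[y0:y1,x0:x1]
            G=cv2.resize(g,None,fx=10,fy=10,interpolation=cv2.INTER_CUBIC)
            for th in(150,165,180):
                m=(G<th).astype(np.uint8);L=cv2.connectedComponents(m)[1];k=L[seed[1],seed[0]]
                if k==0: print("seed");continue
                c=cv2.convexHull(max(cv2.findContours((L==k).astype(np.uint8),0,1)[0],key=cv2.contourArea)).reshape(-1,2)
                uv=(c+.5)/10-.5+[x0,y0];p=plane(d,uv,.075)[:,:2]*1000
                e=cv2.fitEllipse(p.astype(np.float32));print(n,tag,th,np.round(e[0],1),np.round(e[1],1))
E
python3 -c "
from mouth import *
mouth(['0'])"
```

```text
side 0 150 [467.1  31.2] [23.3 25.4]
side 0 165 [467.   31.3] [24.8 26. ]
side 0 180 [467.   31.3] [26.5 26.7]
top 0 150 [467.   33.2] [24.2 25.4]
top 0 165 [466.9  33.2] [24.7 26. ]
top 0 180 [466.9  33.3] [25.3 26.6]
```

Request:
{"name": "send_rows", "arguments": {
  "deltas": [
    [0.5,0,-20,0,0,0,0.45],
    [0,0,-20,0,0,0,0.45],
    [0,0,-20,0,0,0,0.45],
    [0,0,-20,0,0,0,0.45],
    [0,0,-14,0,0,0,0.45],
    [0,0,-6,0,0,0,0.45],
    [0,0,0,0,0,0,0.45],
    [0,0,0,0,0,0,1],
    [0,0,0,0,0,0,1],
    [0,0,0,0,0,0,1]
  ],
  "squeeze": 20
}}

```text
t: 9.25
tcp_pos: [0.4664, 0.2281, 0.1099]
tool_rot: [2.408, 2.018, 0.001]
force: [0.2, 0.1, -0.1]
width: 0.0233
```

```bash
python3 snap.py 5
```

```text
9.35 [0.4664 0.2282 0.1097] [-2.408e+00 -2.018e+00 -1.000e-03] [ 0.28 -0.3   0.88] 0.01627402226342805 [ 0.43  0.32  1.85  0.    0.97 -0.96]
```

View pics/s5.png

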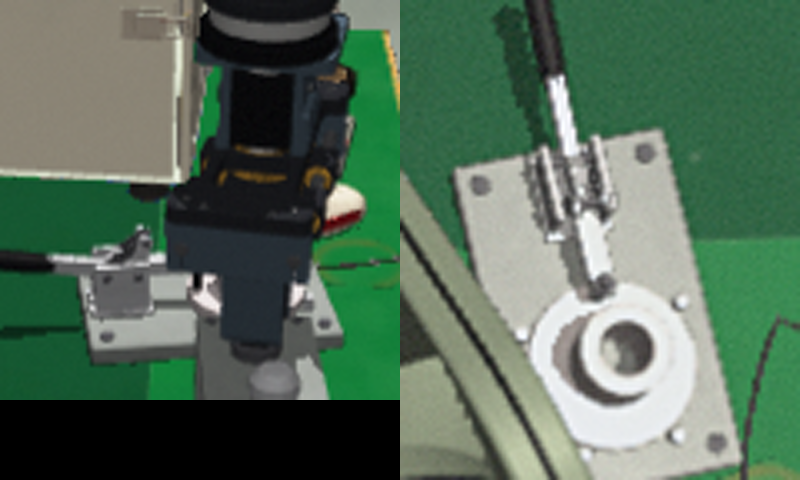

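The width reads 16.3 mm, so the jaws are on the flats of the grip. I'll let the grip settle, then lift.

Request:
{"name": "send_rows", "arguments": {
  "deltas": [
    [0,0,0,0,0,0,1],
    [0,0,0,0,0,0,1],
    [0,0,4,0,0,0,1],
    [0,0,10,0,0,0,1],
    [0,0,18,0,0,0,1],
    [0,0,22,0,0,0,1],
    [0,0,22,0,0,0,1],
    [0,0,22,0,0,0,1],
    [0,0,14,0,0,0,1],
    [0,0,0,0,0,0,1]
  ],
  "squeeze": 25
}}

```text
t: 10.6
tcp_pos: [0.4667, 0.2281, 0.2225]
tool_rot: [2.407, 2.017, 0.003]
force: [-0.0, -0.4, -1.1]
width: 0.0158
```

```bash
python3 snap.py 6
```

```text
10.7 [0.4658 0.2278 0.2209] [-2.408e+00 -2.018e+00  2.000e-03] [ 0.44  0.1  -1.15] 0.015909335788793177 [ 0.43  0.23  1.68  0.    1.24 -0.96]
```

View pics/s6.png

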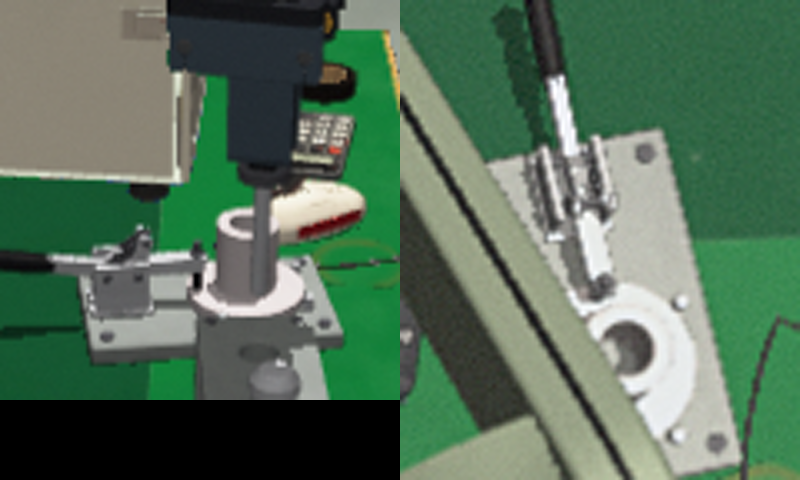

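The probe is out of the rack: its stem hangs vertically at side crop (260,190–295) and the rack hole is empty. I'll measure the stem axis and tilt by depth.

```bash
cat > stem.py <<'E'
from h import *
def stem(d,cx,cy,z0,z1):
    C=cloud(d);q=C.reshape(-1,3)
    m=(np.hypot(q[:,0]-cx,q[:,1]-cy)<.016)&(q[:,2]>z0)&(q[:,2]<z1)
    s=q[m];out=[]
    for a in np.arange(z0,z1,.008):
        t=s[(s[:,2]>=a)&(s[:,2]<a+.008)]
        if len(t)>3: out.append((a+.004,(t[:,0].min()+t[:,0].max())/2,np.ptp(t[:,0]),np.median(t[:,0]),np.percentile(t[:,1],75),len(t)))
    return np.array(out)
E
python3 - <<'E'
from stem import *
d=np.load("side6.npz");print(stem(d,.465,.229,.12,.215).round(4))
# pixel edge measurement: subpixel stem edges per row
Z=cloud(d)
uv=proj(d,[[.465,.228,.14],[.465,.228,.2]]);print(uv)
x0=int(uv[0,0])-12
g=cv2.cvtColor(d["pixels"],cv2.COLOR_RGB2GRAY)
for v in range(int(uv[1,1]),int(uv[0,1])+8,3): print(v,g[v,x0:x0+26])
E
```

```text
[[1.400e-01 4.656e-01 7.800e-03 4.655e-01 2.326e-01 1.900e+01]
 [1.480e-01 4.650e-01 9.800e-03 4.650e-01 2.323e-01 2.400e+01]
 [1.560e-01 4.652e-01 9.400e-03 4.645e-01 2.335e-01 1.900e+01]
 [1.640e-01 4.647e-01 7.700e-03 4.646e-01 2.328e-01 1.600e+01]
 [1.720e-01 4.649e-01 7.800e-03 4.650e-01 2.342e-01 2.000e+01]
 [1.800e-01 4.653e-01 7.700e-03 4.654e-01 2.333e-01 1.800e+01]
 [1.880e-01 4.647e-01 9.300e-03 4.657e-01 2.332e-01 2.000e+01]
 [1.960e-01 4.650e-01 9.500e-03 4.659e-01 2.328e-01 2.400e+01]
 [2.040e-01 4.652e-01 9.200e-03 4.643e-01 2.339e-01 1.000e+01]
 [2.120e-01 4.657e-01 2.760e-02 4.666e-01 2.420e-01 4.600e+01]]
[[307.29038011 215.20145   ]
 [308.54685332 187.31525087]]
187 [ 89  90  89  89  89  89  89  89  89  89  88  80  94  98  97  89  69  55
  53  54  57  51  71 111 180 202]
190 [ 89  89  88  87  88  89  88  89  90  89  89  81  95  99  95  93 150 236
 242 243 243 243 242 241 241 241]
193 [ 91 112 158 170 192 214 230 224 225 224 215 116  96 100  94  98 168 231
 231 231 231 229 229 227 226 222]
196 [182 231 230 212  83  89  99 102 104 107 104  85  96  98  92 109 202 230

[... 221 characters left out ...]

  95 114 111 107 106 103 101 105]
205 [ 81  90  96 102 106 106 106 109 108 107  97  91  97  95  88  78  88  86
  85  88  89  90  89  88  89  90]
208 [ 82  91  98 103 105 107 108 107 108 105  85  93  96  93  86  80  89  97
 158 186 175 172 168 171 146  88]
211 [ 85  94  99 103 106 107 108 108 107 105  89  95  96  92  84  75  86 108
 205 231 231 232 228 166 119 148]
214 [ 88  95 100 105 107 108 109 109 108 104  87  97  98  92  83  76  86 109
 207 231 230 230 230 231 232 227]
217 [110 105 104 106 107 108 108 110 108 106  93  95  94  91  86  93 148 215
 233 232 232 233 233 232 231 223]
220 [172 174 168 127 126 126 126 124 123 119 125 133 185 233 233 233 233 233
 232 232 233 233 232 221 164  85]
```

The stem is vertical (x 0.465 constant over its length). Now over the bore: dx +2, dy −195.5.

Request:
{"name": "send_rows", "arguments": {
  "deltas": [
    [0,-10,0,0,0,0,1],
    [0.5,-25,0,0,0,0,1],
    [0.5,-30,0,0,0,0,1],
    [0.5,-30,0,0,0,0,1],
    [0.5,-30,0,0,0,0,1],
    [0,-30,0,0,0,0,1],
    [0,-25,0,0,0,0,1],
    [0,-15.5,0,0,0,0,1],
    [0,0,0,0,0,0,1],
    [0,0,0,0,0,0,1]
  ]
}}

```text
t: 11.95
tcp_pos: [0.4682, 0.0329, 0.2214]
tool_rot: [-2.407, -2.018, -0.0]
force: [0.0, 0.8, -0.7]
width: 0.0155
```

```bash
python3 snap.py 7
python3 - <<'E'
from stem import *
d=np.load("side7.npz");print(stem(d,.467,.0325,.1,.215).round(4))
E
```

```text
12.05 [0.4682 0.0332 0.2214] [-2.407 -2.019 -0.   ] [ 0.29 -0.29 -0.5 ] 0.01627926364414175 [ 0.05  0.15  1.78  0.    1.22 -1.35]
[[1.360e-01 4.658e-01 6.700e-03 4.658e-01 3.840e-02 8.000e+00]
 [1.440e-01 4.661e-01 6.900e-03 4.671e-01 3.910e-02 1.400e+01]
 [1.520e-01 4.664e-01 6.900e-03 4.654e-01 3.820e-02 1.300e+01]
 [1.600e-01 4.667e-01 6.700e-03 4.667e-01 3.870e-02 1.200e+01]
 [1.680e-01 4.658e-01 8.900e-03 4.659e-01 3.840e-02 1.600e+01]
 [1.760e-01 4.661e-01 9.100e-03 4.662e-01 3.780e-02 1.800e+01]
 [1.840e-01 4.664e-01 9.000e-03 4.664e-01 3.790e-02 1.600e+01]
 [1.920e-01 4.667e-01 8.900e-03 4.667e-01 3.720e-02 1.600e+01]
 [2.000e-01 4.660e-01 6.800e-03 4.658e-01 3.810e-02 1.400e+01]
 [2.080e-01 4.663e-01 2.810e-02 4.697e-01 4.560e-02 1.700e+01]
 [2.160e-01 4.664e-01 2.820e-02 4.676e-01 4.510e-02 1.700e+01]]
```

View pics/s7.png

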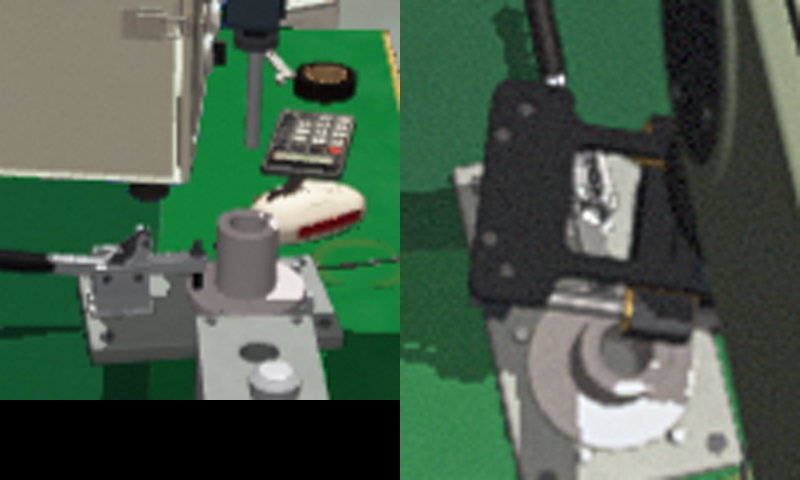

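The stem stands above the mouth: side crop (253,50–148) over the bore at (248,218). I'll descend to about 10 mm above the mouth and check there.

Request:
{"name": "send_rows", "arguments": {
  "deltas": [
    [0,0,-6,0,0,0,1],
    [0,0,-10,0,0,0,1],
    [0.5,0,-10,0,0,0,1],
    [0,0,-10,0,0,0,1],
    [0,0,-8,0,0,0,1],
    [0,0,-2,0,0,0,1],
    [0,0,0,0,0,0,1],
    [0,0,0,0,0,0,1],
    [0,0,0,0,0,0,1],
    [0,0,0,0,0,0,1]
  ]
}}

```text
t: 13.3
tcp_pos: [0.4689, 0.0325, 0.1757]
tool_rot: [2.408, 2.018, 0.001]
force: [0.2, -0.3, -0.4]
width: 0.0157
```

```bash
python3 snap.py 8
python3 - <<'E'
from stem import *
d=np.load("side8.npz");print(stem(d,.467,.0325,.08,.17).round(4))
cv2.imwrite("pics/z8.png",cv2.resize(d["pixels"][160:220,280:330,::-1],None,fx=9,fy=9,interpolation=cv2.INTER_CUBIC))
for z in(.084,.086,.088):print(proj(d,[[.467,.033,z],[.467,.038,z]]).round(1).tolist())
print(proj(d,[[.467,.0323,.075]]))
E
```

```text
13.4 [0.4688 0.0325 0.1756] [2.408 2.018 0.   ] [-0.61 -0.02 -0.57] 0.015842365924379462 [ 0.04  0.19  1.85  0.    1.1  -1.35]
[[9.200e-02 4.664e-01 6.900e-03 4.675e-01 3.660e-02 1.100e+01]
 [1.000e-01 4.667e-01 7.000e-03 4.667e-01 3.740e-02 1.200e+01]
 [1.080e-01 4.669e-01 6.900e-03 4.660e-01 3.650e-02 1.300e+01]
 [1.160e-01 4.672e-01 6.900e-03 4.662e-01 3.790e-02 1.300e+01]
 [1.240e-01 4.665e-01 9.100e-03 4.675e-01 3.710e-02 1.400e+01]
 [1.320e-01 4.667e-01 9.200e-03 4.668e-01 3.750e-02 1.500e+01]
 [1.400e-01 4.670e-01 9.300e-03 4.671e-01 3.820e-02 1.700e+01]
 [1.480e-01 4.672e-01 9.100e-03 4.674e-01 3.740e-02 1.600e+01]
 [1.560e-01 4.664e-01 6.900e-03 4.653e-01 3.670e-02 1.000e+01]
 [1.640e-01 4.669e-01 2.880e-02 4.659e-01 4.540e-02 2.700e+01]
 [1.720e-01 4.669e-01 2.890e-02 4.660e-01 4.440e-02 1.500e+01]]
[[304.1, 193.3], [304.1, 194.4]]
[[304.1, 192.6], [304.2, 193.6]]
[[304.2, 191.8], [304.2, 192.8]]
[[303.95299111 196.65392294]]
```

View pics/z8.png

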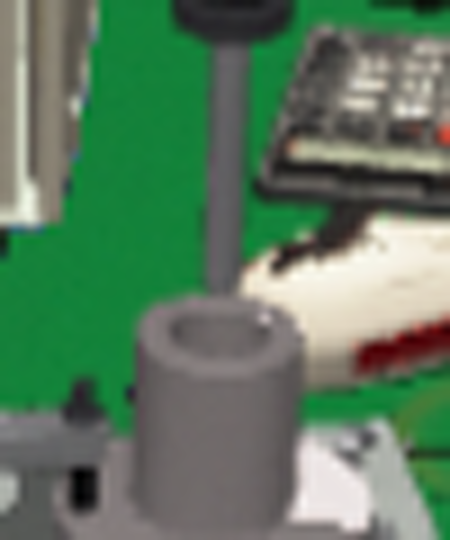

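The tip is at zoom (223,295), the mouth centre at (217,331). That suggests a small x offset, so I'll compare the stem and neck axes by circle fits on depth from the same camera.

```bash
cat > axis.py <<'E'
from h import *
from scipy.optimize import least_squares
def axis(q,c0,R,z0,z1):
    m=(np.hypot(*(q[:,:2]-c0).T)<R+.006)&(q[:,2]>z0)&(q[:,2]<z1);p=q[m,:2]
    f=least_squares(lambda c:np.hypot(*(p-c).T)-R,c0,loss="soft_l1",f_scale=.001)
    return f.x.round(4),m.sum(),np.median(abs(f.fun)).round(4)
E
python3 - <<'E'
from axis import *
d=np.load("side8.npz");q=cloud(d).reshape(-1,3)
print("stem",axis(q,[.467,.0325],.005,.092,.155),axis(q,[.467,.0325],.005,.09,.12),axis(q,[.467,.0325],.005,.125,.155))
for t in "048": 
  q=cloud(np.load(f"side{t}.npz")).reshape(-1,3);print("neck",axis(q,[.467,.0325],.022,.03,.070))
g=cv2.cvtColor(d["pixels"],cv2.COLOR_RGB2GRAY)
for v in (176,180,184,188,191,192,193,194): print(v,g[v,298:312])
print("mouth rows")
for v in (194,195,196,197,198,199): print(v,g[v,292:318])
E
```

```text
stem (array([0.4672, 0.0326]), np.int64(109), np.float64(0.0009)) (array([0.4668, 0.0322]), np.int64(47), np.float64(0.0008)) (array([0.4672, 0.0329]), np.int64(57), np.float64(0.0008))
neck (array([0.4667, 0.0337]), np.int64(240), np.float64(0.0011))
neck (array([0.4666, 0.0338]), np.int64(248), np.float64(0.0011))
neck (array([0.4665, 0.0338]), np.int64(297), np.float64(0.0011))
176 [88 87 87 88 89 86 96 95 87 78 87 77 73 64]
180 [88 87 89 89 92 94 97 93 86 74 41 66 77 91]
184 [88 88 88 88 75 92 96 93 84 79 88 89 88 89]
188 [ 88  89  88  87  86  95  97  91  82  88 118 171 151  44]
191 [ 89  90  87  88  82  93  95  89 122 219 229 232 232 234]
192 [ 91  95 100 107 102  94 101 100 141 205 215 226 232 233]
193 [106 111 119 130 124 126 125 125 127 142 148 191 212 221]
194 [123 118 117 119 120 124 124 125 124 123 129 152 130 167]
mouth rows
194 [ 88  89  89  95 109 122 123 118 117 119 120 124 124 125 124 123 129 152
 130 167 212 225 225 225 224 222]
195 [ 89  89  92 104 124 122 117 101  92  97  99 107 105 106 104 106 126 182
 126 126 156 220 217 220 219 219]
196 [ 89  90  93 109 125 123 110  79  90  98 101 106 109 107 106 102  94  96
 125 126 139 203 215 214 214 214]
197 [ 88  88  92 103 125 123 117  86  91  98 102 106 107 108 106 102  95  95
 118 127 125 134 202 204 202 201]
198 [ 89  89  90  83 120 125 122 110 101 103 103 103 107 107 104 104 101 109
 125 125 123 130 183 182 182 180]
199 [ 88  89  88  79 100 119 123 125 126 117 111 107 113 112 107 112 116 124
 124 120 105 108 155 154 150 146]
```

The axes agree within about 1.5 mm: stem (0.467, 0.0324), neck (0.4666, 0.0338). Clearance is 8 mm, so I'll lower it 51 mm with a small y trim.

Request:
{"name": "send_rows", "arguments": {
  "deltas": [
    [0,0.6,-3,0,0,0,1],
    [0,0,-7,0,0,0,1],
    [0,0,-8,0,0,0,1],
    [0,0,-8,0,0,0,1],
    [0,0,-8,0,0,0,1],
    [0,0,-8,0,0,0,1],
    [0,0,-6,0,0,0,1],
    [0,0,-3,0,0,0,1],
    [0,0,0,0,0,0,1],
    [0,0,0,0,0,0,1]
  ]
}}

```text
t: 14.65
tcp_pos: [0.469, 0.0331, 0.1247]
tool_rot: [2.408, 2.018, 0.001]
force: [0.7, -0.8, -1.0]
width: 0.0157
```

```bash
python3 snap.py 9
python3 - <<'E'
from axis import *
d=np.load("side9.npz");q=cloud(d).reshape(-1,3)
print("stem",axis(q,[.467,.033],.005,.08,.105),"neck",axis(q,[.467,.0325],.022,.03,.070))
m=(np.hypot(q[:,0]-.467,q[:,1]-.033)<.018)&(q[:,2]>.09)&(q[:,2]<.13);s=q[m]
w=s[abs(s[:,0]-.467)<.003]; 
z=np.sort(w[w[:,1]>.0425][:,2]);print("collar front z",z[:4],z[-3:])
cv2.imwrite("pics/z9.png",cv2.resize(d["pixels"][150:220,270:340,::-1],None,fx=8,fy=8,interpolation=cv2.INTER_CUBIC))
E
```

```text
14.75 [0.4689 0.0331 0.1247] [2.408e+00 2.018e+00 1.000e-03] [ 0.75  0.1  -0.7 ] 0.015815937258825657 [ 0.05  0.24  1.93  0.    0.97 -1.35]
stem (array([0.4673, 0.0336]), np.int64(42), np.float64(0.0009)) neck (array([0.4667, 0.0334]), np.int64(285), np.float64(0.001))
collar front z [0.11161799 0.11355372 0.1148682  0.11615243] [0.11880429 0.12760041 0.12843776]
```

View pics/z9.png

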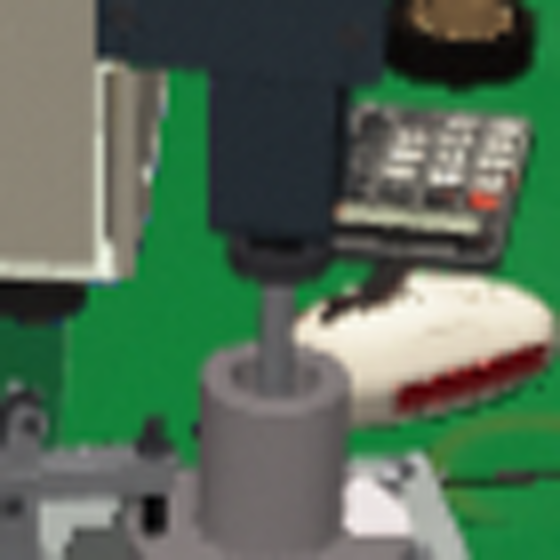

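The stem (zoom columns 256–295) is centred in the mouth (228–322). By depth it is within 1 mm of the neck axis, the collar's underside is at about 0.110 so the tip is at about 0.035, and the clamp is unchanged. I'll hand it in.

```bash
python3 -c "
from bench import r
o=r.get_obs();print(o['joint_vel'].round(3),o['force'].round(2));print(r.hand_in())"
```

```text
[-0.001 -0.     0.002  0.001  0.003  0.   ] [ 0.75  0.1  -0.7 ]
the job is handed in; nothing more can be done
None
```

I locked the clamp, lowered the slim probe into the sleeve's bore, and handed in at about 14.8 s with the gripper still holding it. The hand-in gives no verdict, so what follows is what I measured myself.

- **Clamp:** I pushed the handle over its arc and down until it stopped with about 11 N of resistance. Afterwards it measured about 8° up (9° is the locked position), and the pad could be seen on the flange. I did not measure the pad force.
- **Probe:** I gripped it on the flats of its square grip (about 16 mm opening), lifted it upright and lowered it about 40 mm below the mouth.
    - **Depth:** the tip is at about z 0.035 m, worked out from the gripper height and consistent with the collar's underside at about 0.11 m.
    - **Centring:** the stem axis was at (0.4673, 0.0336) and the sleeve axis at (0.4667, 0.0334), from the same camera.
    - **Contact and motion:** the arm was still, and the forces showed only noise with no sign of contact.
- **Disagreement:** the two cameras differed by about 2 mm in y on the bore centre, which is their stated accuracy. A picture taken just above the mouth also hinted at an x offset of about 1 mm; the final picture showed the stem centred.
- **Not measured again:** I did not re-measure the plug, the tin and the weight at the end. The arm never came near the tin or the weight, and the plug looked in place in the last pictures that showed it.

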